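# Load the shaker block and lock it with the recessed clamp knob

## Robot

A 6-joint arm with a two-finger parallel gripper is mounted at the origin on the work surface. World frame = base frame: x ahead of the robot, y to its left, z up, the work surface at z = 0. Lengths are in m, angles in rad, forces in N, time in s.
With the tool pointing down it reaches from about 0.35 to 1 m from the base axis. Payload 7.1 kg.
Tool frame: the origin (TCP) lies midway between the tips of the shut fingers; the grasp point (between the pads) lies 19 mm behind it (manip.grip_point_offset is the distance from the TCP to the grasp point, in m); z points along the fingers, y is the line along which they close (so a half turn about z gives the same grasp; the last joint's range is limited). The gripper opens to 85 mm and grips with 20 to 120 N. Pads are 22 mm wide; open, the fingers measure 114 mm over their backs; the gripper's body (76 mm by 85 mm) begins 54 mm behind the grasp point. The pads swing forward as they close: fully open they stand 13 mm farther back than shut.
Start: joints at [1.213, 0.423, 1.63, -0, 1.089, -0.019], TCP at [0.208, 0.589, 0.231] pointing down, gripper open.
Joint ranges: [-3, 3], [-0.9, 2.11], [0.09, 2.58], [-1.31, 4.45], [0.11, 2.69], [-2.54, 2.54]. Speed limits (rad/s): [2.39, 2.39, 3.01, 3.14, 3.14, 3.14].

## Interface

Orientations are given as a unit quaternion [x, y, z, w].
In Python, from station import manip gives the robot as it stands. The module is installed in compiled form; this text tells all that it offers. Calls block until the motion is done:
- manip.goto(position, orientation): joint-space move of the TCP to a pose.
- manip.move_l(position, rotation=None, v=0.15, f_stop=None): straight line of the TCP; rotation=None keeps the orientation; v is the mean speed in m/s. With f_stop (N) it stops when the force on the tool has changed by that much, and returns True; else False.
- manip.goto_joints(angles): joint-space move.
- manip.grip(opening, effort=None): opening from 0.0 (shut) to 1.0 (fully open); effort is the grip in N (None keeps the last); returns when the fingers have stopped.
- manip.sleep(seconds).
- manip.ik(position, orientation): joint angles nearest the present ones, or None.
- manip.observe(): the state.
- manip.snapshot(name): name is "scene" or "side" or "wrist"; returns the picture (480x640x3 uint8, red, green, blue); there is no depth.
- manip.camera_info(name): a dict with "K" (3x3 intrinsics, pixels), "R" (3x3) and "t" (3): a world point X has camera coordinates R X + t; the wrist camera has in their place "hand_eye" (4x4, takes a point from camera to tool coordinates, whose origin is the TCP and whose axes are the flange's). Camera axes: x right, y down, z forward; pixel columns grow to the right and rows downward; lengths in m; the calibration is good to about 2 mm. The wrist camera is an equidistant fisheye: a pixel r from the principal point sees the ray r / f radians off the axis. A picture is of the moment at which its call begins: read the wrist's pose just before it. camera_info takes no time and is no camera call.
A pose or a line that the arm cannot do raises manip.PlanningError and nothing moves.
- manip.close_job(): hands the job in; it is judged then, once.
Trained networks look in the newest picture that a camera, given by its name, has taken for a name from the list of things; names that differ only in an ending like _2 or _b are one class to them, and where a whole thing is asked for, a point or a joint stands for the part that bears it (a point fixed in the world has none). Each returns a list of dicts, best first, with "confidence" (0 to 1); they miss things now and then, are a little off and sometimes report something else, mostly with a low value. They report only what shows in the picture. A call takes as long as a camera call.
- manip.regions_of(camera, name): "pixels" (480x640 bool, what is visible of it) and "xy" ([column, row] in pixels, amid what is visible of it).
- manip.landmark_of(camera, name): "xy" ([column, row] in pixels: a listed point, or the origin of a listed thing).
The state is a dict: "time_s": time; "joints": joint angles; "qvel": joint speeds; "joint_torque": joint torques, N m; "position": TCP position; "ee_rot": TCP orientation; "force": force on the tool from outside, world axes, zero at the start; "moment": the same for the moment, N m; "grip_width": opening from 0.0 (shut) to 1.0 (fully open); "finger_force": force on a finger pad.
Only numpy, scipy, OpenCV 4.12 (cv2) and the standard library are available. Lean on these libraries where they do the work, as an engineer would, in place of code of your own. Each camera call takes 0.05 s, during which the arm holds its last target. There are 200 camera calls.

## Task

Stand the aluminium sample block in the bench shaker's bay, centred between the side ledges and between the clamp jaw and the end stop, and let go of it. Then reach into the guarded well, turn the recessed knob clockwise until the jaw has pushed the block fully against the stop and holds it with about 10 N (snug: never over 20 N), and let go. Do not bear hard (15 N) on the housing around the knob, and leave the other glassware where it stands.

Things in the scene. Friction and masses are not known exactly. Their poses are not given: they have to be found in the camera images.
- shaker: Fixed grey bench shaker, 180 x 250 mm (its x, y), flat deck 75 mm above the bench. Origin on the bench under its centre, z up. The knob housing covers the -y part of the deck, the open bay is the +y part.
- bay (a point): Point on the deck at the shaker's x = 0, y = 30 mm, its axes, near where the block's underside belongs. Ledges 4 mm high bound the bay at x = -44 and +44 mm. At its +y end stands a steel stop plate, 60 mm wide, 26 mm high, facing -y; users left its face anywhere from 33 to 40 mm from this point, unmeasured: feel for it. It is sprung: pressed, it yields 1 mm for each 6 N.
- guard: Knob housing on the shaker's deck, 170 x 110 mm and 52 mm high (its top is 127 mm above the bench): grey, with a white lip. It has a round well, open at the top and down to the deck, 86 mm in diameter, narrowed to 80 mm by the lip (top 6 mm). Origin on the deck at the centre of the well; axes as the shaker's.
- knob (a joint): Angle (rad) of the black clamp knob; grows clockwise seen from above, from 0 (starts at 0 to 0.1) to at most 2. Each rad moves the jaw 12 mm to +y. Turning takes about 0.25 N m of friction, and each N on the jaw adds 0.012 N m. The knob stays where it is left. With the hand at rest friction partly relaxes: judge the load by how the turning moment rises over a few small turns.
- knob_grip (a point): Point on the knob's axis in the middle of the height to grip, 33 mm above the deck, 19 mm below the top of the lip. The knob is an upright bar 44 mm long (this point's x axis), 15 mm thick (y), its top 9 mm above this point, on a disc of 48 mm diameter whose top is 25 mm below this point. The point turns with the knob; z up.
- jaw: Steel jaw plate, 60 mm wide (x), 8 mm thick, 2 to 26 mm above the deck, driven by the knob. Origin at deck height, mid-width, on its front face, which looks to +y, to the stop; axes as the shaker's. It moves along y only (face at shaker y = -5 mm at knob angle 0). The sprung stop makes 10 N of 0.14 rad of knob after the block meets it. Sliding the block on the deck takes 1 to 4 N.
- block: Loose aluminium sample block, 54 x 60 x 34 mm (its x, y, z), about 0.3 kg, with a lifting lug upright on its top: 14 mm thick (x), 40 mm long (y), 34 to 68 mm above the origin, which is the centre of its underside. In the bay its 60 mm length lies along the shaker's y (either way round); between jaw and stop there are 67 to 75 mm.
- bottle: Loose reagent bottle, 60 mm in diameter, 130 mm tall, a bystander. Origin under its centre.
- dish: Loose covered dish, 90 mm in diameter, 14 mm tall, a bystander. Origin under its centre.
- beaker: Loose empty glass cup, 64 mm in diameter, 85 mm tall, a bystander. Origin under its centre.

How it is judged:
By the outcome, as a careful person would: the job done as asked, in the order asked, and still so for the second after the job is handed in, with the robot touching nothing.
It also fails if it takes over 67 s, if anything falls off the work surface, if the arm or the gripper's body presses on something with over 40 N, if the wrist force passes 120 N, or if a joint passes its speed limit or range.

## Working session

There is one attempt and no reset: what is moved stays moved. The work goes in short steps, each a Python script; the robot and the scene stay as the last script left them, time stands still between calls to the robot, and variables do not carry over. Pictures are saved under pics/ and viewed, at most 10 in all, crops included, and the job is handed in when it is done.

```bash
mkdir -p pics; cat > h.py <<'E'
import numpy as np, cv2
from station import manip as m
from scipy.spatial.transform import Rotation as R
def snap(c,fn=None):
    im=m.snapshot(c)
    if fn: cv2.imwrite('pics/'+fn,im[:,:,::-1])
    return im
def ray(c,xy,ob=None):
    i=m.camera_info(c)
    K=np.array(i['K'])
    a=(xy[0]-K[0,2])/K[0,0]; b=(xy[1]-K[1,2])/K[1,1]
    if c=='wrist':
        r=np.hypot(a,b); d=np.array([a/r*np.sin(r),b/r*np.sin(r),np.cos(r)]) if r>1e-9 else np.array([0,0,1.])
        H=np.array(i['hand_eye']); Rt=R.from_quat(ob['ee_rot']).as_matrix()
        return np.array(ob['position'])+Rt@H[:3,3], Rt@H[:3,:3]@d
    Rm=np.array(i['R']);t=np.array(i['t'])
    return -Rm.T@t, Rm.T@np.array([a,b,1.])
def onz(c,xy,z,ob=None):
    o,d=ray(c,xy,ob); return o+d*(z-o[2])/d[2]
def proj(c,X,ob=None):
    i=m.camera_info(c);K=np.array(i['K']);X=np.array(X,float)
    if c=='wrist':
        H=np.array(i['hand_eye']);Rt=R.from_quat(ob['ee_rot']).as_matrix()
        p=H[:3,:3].T@(Rt.T@(X-ob['position'])-H[:3,3])
        th=np.arctan2(np.hypot(p[0],p[1]),p[2]);u=p[:2]/np.hypot(p[0],p[1])*th
    else:
        p=np.array(i['R'])@X+np.array(i['t']);u=p[:2]/p[2]
    return np.array([K[0,0]*u[0]+K[0,2],K[1,1]*u[1]+K[1,2]])
def down(yaw): # tool z down, tool x axis at world yaw
    c,s=np.cos(yaw),np.sin(yaw)
    return R.from_matrix(np.array([[c,s,0],[s,-c,0],[0,0,-1]]).astype(float)).as_quat()
E
python3 - <<'E'
from h import *
o=m.observe();print(o['time_s'],o['position'],o['ee_rot'],o['grip_width'])
zz=dict(shaker=0,guard=.075,bay=.075,knob_grip=.108,jaw=.075,block=0,bottle=0,dish=0,beaker=0)
for c in ['scene','side','wrist']:
    ob=m.observe(); snap(c,c+'0.png')
    i=m.camera_info(c);print(c,{k:np.round(v,3).tolist() if not isinstance(v,str) else v for k,v in i.items()})
    for n,z in zz.items():
        for d in m.landmark_of(c,n)[:2]:
            print(c,n,round(d['confidence'],2),np.round(d['xy']),np.round(onz(c,d['xy'],z,ob),3))
print(m.observe()['time_s'])
E
```

```text
0.0 [0.20749163 0.58895334 0.23052207] [ 1.68582740e-01  9.85687188e-01 -7.77372743e-04 -1.49549320e-04] 0.9986524219280742
scene {'K': [[607.836, 0.0, 329.976], [0.0, 607.836, 245.15], [0.0, 0.0, 1.0]], 'R': [[0.731, 0.682, 0.004], [0.481, -0.512, -0.712], [-0.484, 0.523, -0.702]], 't': [-0.497, -0.153, 1.756]}
scene shaker 0.79 [260. 326.] [ 0.575 -0.127  0.   ]
scene guard 0.98 [231. 320.] [ 0.565 -0.194  0.075]
scene guard 0.54 [426. 251.] [0.748 0.271 0.075]
scene bay 0.65 [265. 297.] [ 0.569 -0.098  0.075]
scene knob_grip 0.49 [226. 311.] [ 0.559 -0.199  0.108]
scene block 0.85 [342. 225.] [0.481 0.261 0.   ]
scene block 0.26 [427. 250.] [0.708 0.34  0.   ]
scene bottle 0.71 [403. 311.] [0.79  0.136 0.   ]
scene bottle 0.49 [232. 320.] [ 0.513 -0.158  0.   ]
scene dish 0.72 [426. 249.] [0.705 0.342 0.   ]
scene beaker 0.56 [355. 177.] [0.366 0.445 0.   ]
side {'K': [[565.931, 0.0, 320.336], [0.0, 565.931, 246.344], [0.0, 0.0, 1.0]], 'R': [[0.93, -0.369, 0.006], [-0.239, -0.615, -0.752], [0.281, 0.697, -0.66]], 't': [-0.485, 0.309, 0.956]}
side shaker 0.83 [374. 384.] [ 0.577 -0.128  0.   ]
side guard 0.81 [390. 394.] [ 0.565 -0.201  0.075]
side bay 0.74 [369. 346.] [ 0.576 -0.099  0.075]
side bay 0.53 [375. 358.] [ 0.573 -0.127  0.075]
side knob_grip 0.88 [396. 376.] [ 0.576 -0.194  0.108]
side jaw 0.58 [374. 357.] [ 0.572 -0.125  0.075]
side block 0.78 [257. 259.] [0.476 0.272 0.   ]
side block 0.54 [372. 346.] [ 0.611 -0.047  0.   ]
side bottle 0.56 [404. 263.] [0.778 0.138 0.   ]
side dish 0.79 [344. 219.] [0.716 0.334 0.   ]
side beaker 0.82 [198. 223.] [0.38  0.447 0.   ]
wrist {'K': [[371.648, 0.0, 315.103], [0.0, 371.648, 235.385], [0.0, 0.0, 1.0]], 'hand_eye': [[0.002, -0.951, -0.311, 0.08], [1.0, 0.002, 0.0, -0.0], [0.0, -0.311, 0.951, -0.143], [0.0, 0.0, 0.0, 1.0]]}
wrist beaker 0.95 [251. 366.] [ 0.385  0.441 -0.   ]
1.5
```

View pics/side0.png

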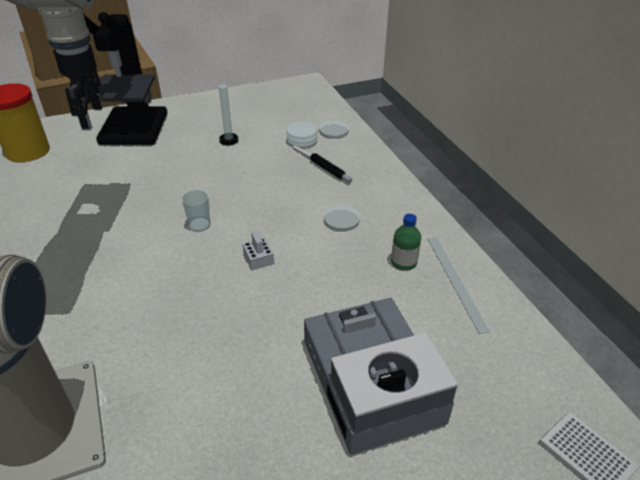

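View pics/scene0.png

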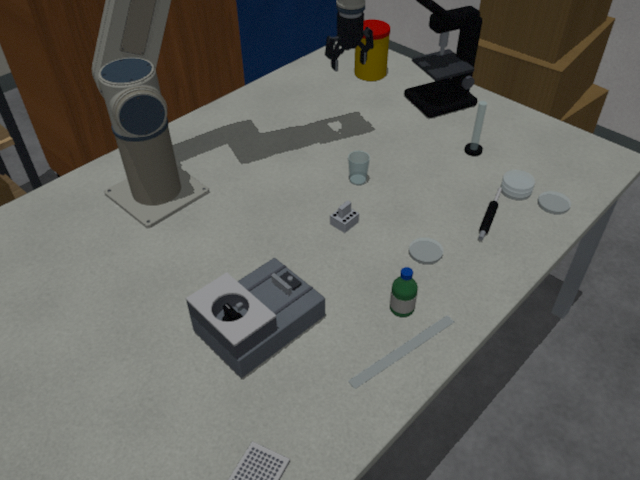

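The pictures agree with the networks: the shaker is at about (0.575, -0.127) with a small yaw. The block (side px 257,250) is at about (0.48, 0.265), its lug seen obliquely. I'll look at the shaker from close by, then at the block.

```bash
python3 - <<'E'
from h import *
zz=dict(shaker=0,guard=.075,bay=.075,knob_grip=.108,jaw=.075,block=0)
def look(tag,p,yaw,names):
    m.goto(p,down(yaw)); ob=m.observe(); snap('wrist',tag+'.png'); np.save(tag+'.npy',np.r_[ob['position'],ob['ee_rot']])
    for n in names:
        for d in m.landmark_of('wrist',n)[:2]:
            print(n,round(d['confidence'],2),np.round(d['xy']),np.round(onz('wrist',d['xy'],zz[n],ob),4))
    print(ob['time_s'],ob['joints'])
look('shk',[.57,-.14,.33],np.pi/2,['shaker','guard','bay','knob_grip','jaw'])
look('blk',[.479,.267,.22],np.pi/2,['block'])
E
```

```text
shaker 0.76 [318. 169.] [ 0.5734 -0.1253  0.    ]
bay 0.77 [319. 150.] [ 0.5731 -0.0936  0.075 ]
knob_grip 0.7 [314. 245.] [ 0.5686 -0.1897  0.108 ]
jaw 0.78 [315. 179.] [ 0.5692 -0.1258  0.075 ]
4.3833 [-2.59954882e-01  2.69649726e-01  1.61698628e+00  1.47787386e-04
  1.25521426e+00 -2.61111292e-01]
block 0.59 [317. 193.] [0.481  0.2719 0.    ]
6.275 [ 4.85391391e-01  3.25267454e-01  1.80929873e+00 -2.34563625e-04
  1.00627673e+00  4.86447193e-01]
```

View pics/shk.png

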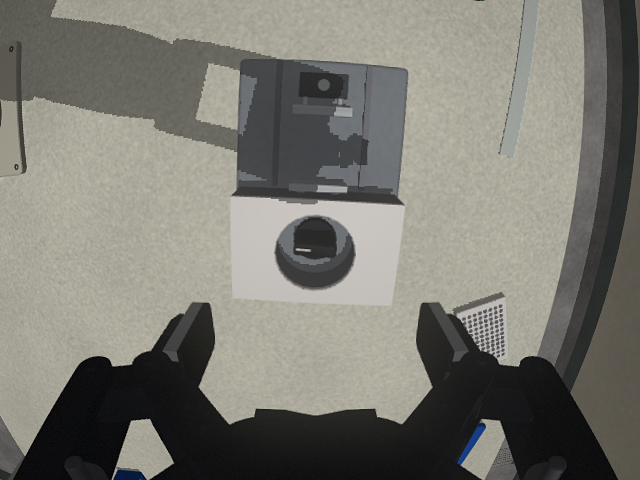

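View pics/blk.png

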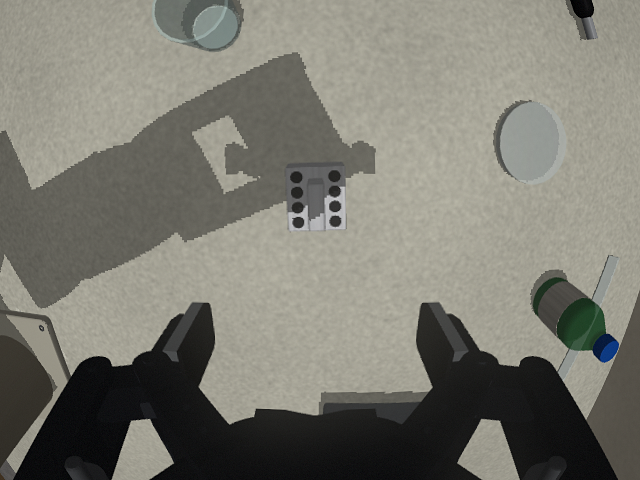

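The wrist views are clear. In the shaker view, the lip corners are at about (231,195), (404,205), (392,305) and (233,299), with the knob bar near (315,245). In the block view, the top corners are at about (288,168), (345,166), (347,230) and (289,231). I'll unproject these.

```bash
python3 - <<'E'
from h import *
def ob(t): a=np.load(t+'.npy');return dict(position=a[:3],ee_rot=a[3:])
o=ob('shk');im=cv2.imread('pics/shk.png')
mask=((im.min(2)>165)).astype(np.uint8); mask[:190]=0;mask[315:]=0;mask[:,:222]=0;mask[:,415:]=0
n,l,s,c=cv2.connectedComponentsWithStats(mask);k=1+np.argmax(s[1:,4]);mk=(l==k).astype(np.uint8)
cs,_=cv2.findContours(mk,cv2.RETR_CCOMP,cv2.CHAIN_APPROX_NONE)
for c in sorted(cs,key=len)[-2:]:
    P=np.array([onz('wrist',p[0],.127,o)[:2] for p in c],np.float32)*1000
    print(len(c),c.min((0,1)),c.max((0,1)),cv2.minAreaRect(P),cv2.fitEllipse(P))
o=ob('blk')
for p in [(288,168),(345,166),(347,230),(289,231)]: print(onz('wrist',p,.034,o))
# crop for viewing: jaw/bay/knob and block, enlarged
cr=im[50:310,220:420];b=cv2.imread('pics/blk.png')[150:245,270:365]
a=cv2.resize(cr,None,fx=2.2,fy=2.2,interpolation=2);b=cv2.resize(b,None,fx=3.6,fy=3.6,interpolation=2)
out=np.zeros((575,800,3),np.uint8);out[:a.shape[0],:a.shape[1]]=a;out[:b.shape[0],445:445+b.shape[1]]=b
cv2.imwrite('pics/crop.png',out)
E
```

```text
226 [273 214] [356 291] ((569.0944213867188, -192.02816772460938), (82.45391845703125, 82.52686309814453), 34.438053131103516) ((569.0986328125, -192.05421447753906), (82.05377197265625, 82.17754364013672), 35.212459564208984)
549 [226 197] [404 305] ((566.6683959960938, -193.4072265625), (112.92195129394531, 175.6882781982422), 87.17095947265625) ((569.31103515625, -192.5938720703125), (124.5496597290039, 208.15528869628906), 87.15765380859375)
[0.45508011 0.30159113 0.034     ]
[0.50580144 0.3034695  0.034     ]
[0.50891277 0.24378963 0.034     ]
[0.45499284 0.24275525 0.034     ]
```

View pics/crop.png

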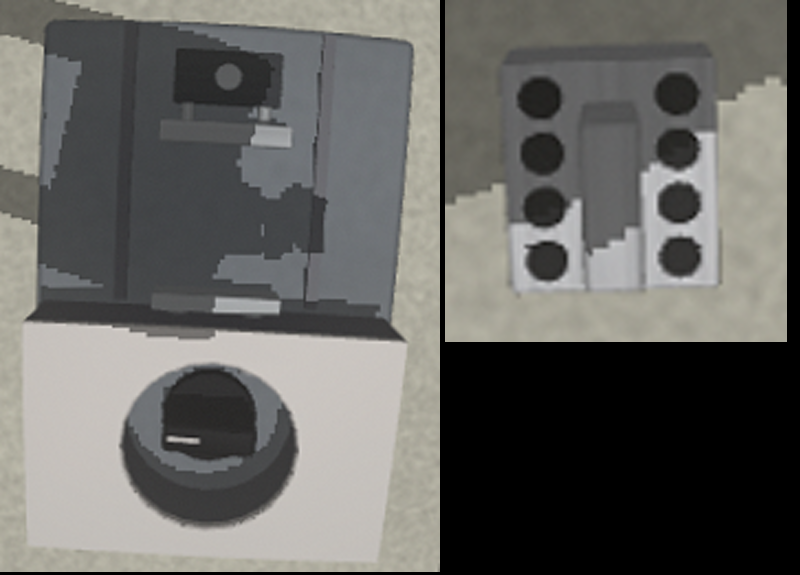

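The well centre is at (0.5691, -0.1921) and the shaker yaw is about -2.8°, so the bay is at (0.574, -0.092). The knob bar lies along x. The block is at (0.481, 0.273) with a yaw of about +1.5°. I'll pick up the block next.

```bash
cat >> h.py <<'E'
YAW=-0.049
W=np.array([.5691,-.1921])
uy=np.array([-np.sin(YAW),np.cos(YAW)]);ux=np.array([np.cos(YAW),np.sin(YAW)])
BAY=W+.1*uy
def st(l=''):
    o=m.observe();print(l,round(o['time_s'],2),np.round(o['position'],4),'F',np.round(o['force'],2),'M',np.round(o['moment'],3),'g',round(o['grip_width'],3),np.round(o['finger_force'],1));return o
E
python3 - <<'E'
from h import *
q=down(np.pi/2+.026); p=[.481,.273]
m.grip(0.7)
m.move_l(p+[.12],q,v=.2); st()
print(m.move_l(p+[.040],v=.1,f_stop=6)); st('at')
m.grip(0,60); st('grip')
m.move_l(p+[.25],v=.2); st('lift')
m.goto(list(BAY)+[.19],down(np.pi/2+YAW)); st('over'); 
snap('wrist','held.png')
E
```

```text
7.41 [0.4814 0.2732 0.1205] F [ 0.06 -0.12 -0.01] M [-0.018  0.008  0.043] g 0.7 0.0
False
at 8.36 [0.4814 0.2732 0.0405] F [ 0.47 -0.28 -0.77] M [ 0.011 -0.045  0.016] g 0.703 0.0
grip 8.84 [0.4812 0.2731 0.0404] F [-1.87  0.22  4.47] M [-0.141  0.071  0.019] g 0.152 60.1
lift 10.04 [0.4802 0.2725 0.2487] F [ 0.19 -0.56 -3.44] M [ 0.016 -0.029  0.052] g 0.15 59.1
over 11.47 [ 0.5741 -0.0913  0.1901] F [ 1.08 -0.37 -3.04] M [ 0.022 -0.012  0.023] g 0.153 59.1
```

View pics/held.png

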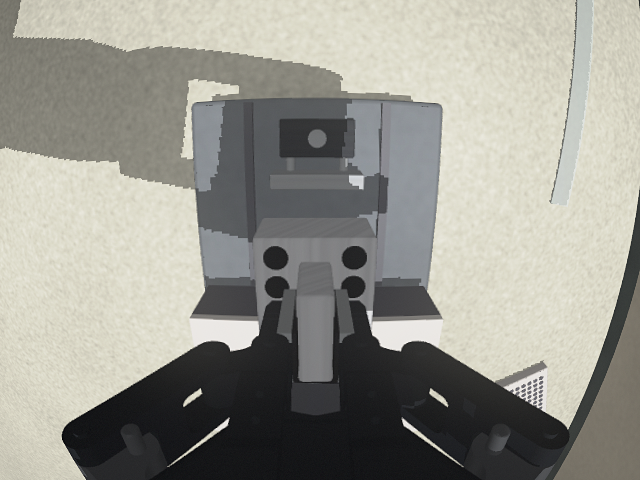

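The block is held square by its lug. In the image the block, stop and ledges all share a centreline near column 316. Next I lower it and feel for the stop and the jaw.

```bash
python3 - <<'E'
from h import *
def P(s,z): return list(BAY+uy*s)+[z]
m.move_l(P(.0005,.15),v=.1)
if m.move_l(P(.0005,.120),v=.04,f_stop=4): st('HIT'); raise SystemExit
st('low')
s=lambda o:float((np.array(o['position'])[:2]-BAY)@uy)
print(m.move_l(P(.016,.120),v=.012,f_stop=2.5)); a=s(st('stop'))
m.move_l(P(0,.120),v=.03); st()
print(m.move_l(P(-.014,.120),v=.012,f_stop=2.5)); b=s(st('jaw'))
print('contacts',a,b); c=(a+b)/2
m.move_l(P(c,.120),v=.03); o=st('mid'); print(s(o))
E
```

```text
low 12.97 [ 0.5742 -0.0918  0.1201] F [ 0.11  0.27 -3.85] M [-0.02  -0.033 -0.007] g 0.153 59.1
True
stop 13.62 [ 0.5741 -0.0863  0.1197] F [ 0.83 -2.34 -2.37] M [-0.573 -0.251 -0.102] g 0.151 59.4
 13.99 [ 0.5736 -0.0923  0.1197] F [ 0.76 -0.83 -4.14] M [ 0.    -0.019 -0.061] g 0.15 59.1
True
jaw 14.57 [ 0.5733 -0.0966  0.1194] F [ 0.27  1.24 -2.2 ] M [ 0.195 -0.135 -0.021] g 0.149 59.2
contacts 0.005951411404547895 -0.004420640520641768
mid 14.91 [ 0.5738 -0.0912  0.1197] F [ 0.21  0.62 -2.6 ] M [-0.038 -0.011 -0.015] g 0.155 59.2
0.0010184036823204926
```

```bash
python3 - <<'E'
from h import *
p=list(BAY+uy*.0008)
print(m.move_l(p+[.110],v=.015,f_stop=5)); o=st('down'); z=o['position'][2]
m.grip(0.45); st('open')
p=list(np.array(o['position'])[:2])
m.move_l(p+[z+.05],v=.15); m.move_l(p+[.25],v=.25)
# view the knob
m.goto(list(W)+[.24],down(np.pi+YAW)); ob=st('knob'); print(ob['joints'])
im=snap('wrist','knob.png')
for n,zz in dict(knob_grip=.108,guard=.075).items():
    for d in m.landmark_of('wrist',n)[:2]: print(n,d['confidence'],d['xy'],onz('wrist',d['xy'],zz,ob))
np.save('knob.npy',np.r_[ob['position'],ob['ee_rot']])
E
```

```text
True
down 15.32 [ 0.574  -0.0915  0.1155] F [-0.94  0.5   4.88] M [-0.003 -0.041 -0.012] g 0.152 60.3
open 15.69 [ 0.573  -0.0913  0.1145] F [ 0.03 -0.05  0.74] M [-0.027 -0.023 -0.008] g 0.456 0.0
knob 18.21 [ 0.5688 -0.1918  0.2392] F [0.63 0.04 0.93] M [-0.008  0.014 -0.043] g 0.453 0.0
[-3.45152783e-01  3.78824183e-01  1.67883269e+00  3.15324179e-05
  1.08532658e+00 -1.86632298e+00]
knob_grip 0.94 [311.0, 222.4] [ 0.56708094 -0.19480215  0.108     ]
```

View pics/knob.png

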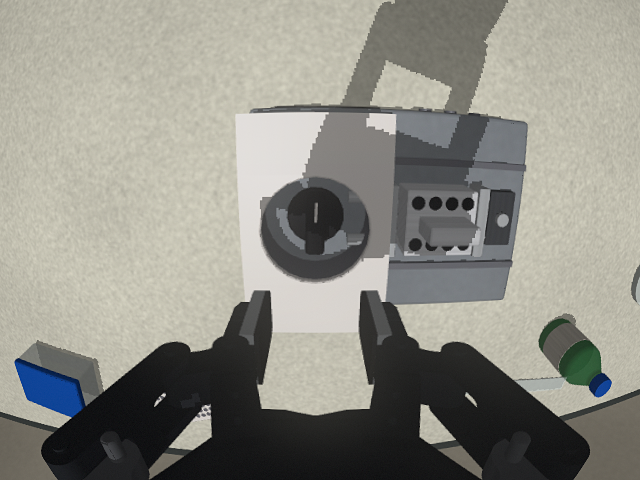

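The block stands in the bay (about 435,225). The knob bar is aligned with tool x at column 316 in the well (centre about 315,230). I'll check the alignment numerically before entering.

```bash
python3 - <<'E'
from h import *
a=np.load('knob.npy');o=dict(position=a[:3],ee_rot=a[3:])
print('well@W',proj('wrist',[*W,.127],o))
for s in (-.022,.022):
  for t in (-.0075,.0075): print('bar',proj('wrist',[*(W+ux*s+uy*t),.117],o))
# rim points hand-read: left, right, bottom
P=np.array([onz('wrist',p,.127,o)[:2] for p in [(261,228),(369,228),(315,283),(315,177),(277,192),(353,268),(277,265),(354,192)]],np.float32)*1000
print(cv2.fitEllipse(P))
im=cv2.imread('pics/knob.png')
vis=im.copy()
for s in (-.022,.022):
  for t in (-.0075,.0075): cv2.circle(vis,tuple(np.round(proj('wrist',[*(W+ux*s+uy*t),.117],o)).astype(int)),0,(0,0,255),-1)
for t in np.linspace(0,6.28,60): cv2.circle(vis,tuple(np.round(proj('wrist',[*(W+.040*np.array([np.cos(t),np.sin(t)])),.127],o)).astype(int)),0,(0,255,0),-1)
c=vis[165:295,245:385].astype(float); c=np.clip(c*1.8,0,255).astype(np.uint8)
cv2.imwrite('pics/kc.png',cv2.resize(c,None,fx=4.3,fy=4.3,interpolation=cv2.INTER_NEAREST))
E
```

```text
well@W [314.62911186 232.20620001]
bar [304.38069262 199.312258  ]
bar [324.94742535 199.33231562]
bar [304.80368564 255.70531868]
bar [324.426477   255.72430586]
((568.8823852539062, -191.41429138183594), (77.89830780029297, 80.50675964355469), 101.25968933105469)
```

View pics/kc.png

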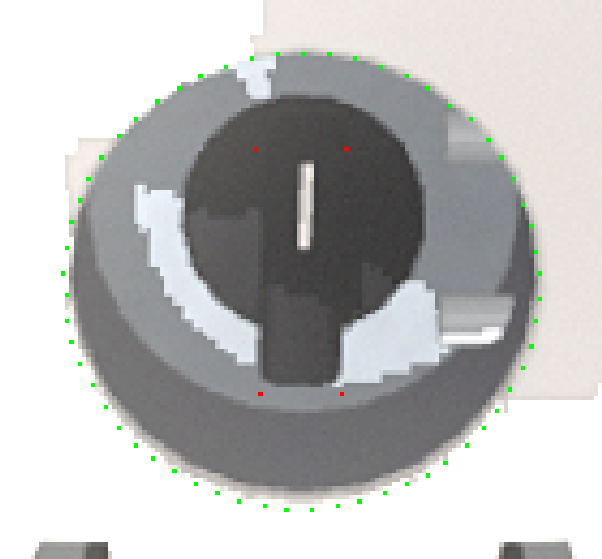

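The overlay fits within about 1 mm, with a slight shift towards -x, and the knob is at about 0.05 rad. I'll enter the well, grip the bar and start turning.

```bash
cat >> h.py <<'E'
W2=W+np.array([-.001,0])
def kq(a): return down(np.pi+YAW-a)
E
python3 - <<'E'
from h import *
m.grip(0.36)
m.move_l(list(W2)+[.15],kq(.05),v=.15); st('above')
h=m.move_l(list(W2)+[.091],v=.06,f_stop=5); st('in')
if h: raise SystemExit
m.grip(0,80); st('grip')
p=list(W2)+[.091]
for a in (.2,.35,.5):
    m.goto(p,kq(a)); o=st(a)
print(o['joints'][5])
E
```

```text
above 19.36 [ 0.5687 -0.1923  0.1506] F [-0.24 -0.52 -0.16] M [-0.026 -0.035  0.01 ] g 0.356 0.0
in 20.49 [ 0.5684 -0.1922  0.0914] F [-0.53  0.57 -0.41] M [0.008 0.006 0.001] g 0.36 0.0
grip 20.77 [ 0.5685 -0.1919  0.0917] F [-0.92  2.84  4.91] M [0.496 0.112 0.195] g 0.159 78.3
0.2 21.04 [ 0.5685 -0.1917  0.0917] F [0.03 2.52 5.37] M [ 0.544  0.109 -0.275] g 0.159 78.5
0.35 21.31 [ 0.5685 -0.1916  0.0917] F [-0.75  4.32  5.59] M [ 0.747  0.034 -0.263] g 0.163 78.5
0.5 21.57 [ 0.5686 -0.1914  0.0917] F [0.14 6.34 6.8 ] M [ 0.762 -0.001 -0.254] g 0.157 78.5
-1.36659198179006
```

```bash
python3 - <<'E'
from h import *
p=list(W2+np.array([.0,.0012]))+[.0925]
for a in (.55,.62,.69,.74,.78,.82):
    m.goto(p,kq(a)); o=m.observe(); y=R.from_quat(o['ee_rot']).as_matrix()[:2,0]
    act=(np.pi+YAW-np.arctan2(y[1],y[0])+np.pi)%(2*np.pi)-np.pi
    print(a,round(act,4),round(o['time_s'],2),np.round(o['force'],2),np.round(o['moment'],3),np.round(o['joint_torque'],2)[5],np.round(o['position'],4))
snap('scene','mid.png');snap('side','mid2.png')
a=cv2.imread('pics/mid.png')[240:380,170:340];b=cv2.imread('pics/mid2.png')[280:460,290:470]
a=cv2.resize(a,(400,330),interpolation=2);b=cv2.resize(b,(400,400),interpolation=2)
o=np.zeros((400,800,3),np.uint8);o[:330,:400]=a;o[:,400:]=b;cv2.imwrite('pics/midc.png',o)
E
```

```text
0.55 0.5501 21.82 [  3.74  -2.47 -10.32] [-0.459 -0.802 -0.078] 0.01 [ 0.5685 -0.1913  0.0918]
0.62 0.6205 22.07 [  5.42  -2.38 -10.65] [-0.363 -0.803 -0.26 ] -0.11 [ 0.5686 -0.1912  0.0918]
0.69 0.6906 22.32 [  5.49  -1.54 -11.09] [-0.377 -0.85  -0.252] -0.11 [ 0.5686 -0.1912  0.0919]
0.74 0.7403 22.57 [  5.13  -0.8  -10.13] [-0.252 -0.879 -0.095] -0.05 [ 0.5687 -0.1911  0.0918]
0.78 0.78 22.82 [  6.32  -1.01 -10.5 ] [-0.287 -0.916 -0.092] 0.01 [ 0.5687 -0.1911  0.0919]
0.82 0.8201 23.07 [  5.96  -0.87 -10.15] [-0.2   -1.01  -0.034] 0.01 [ 0.5688 -0.191   0.0919]
```

View pics/midc.png

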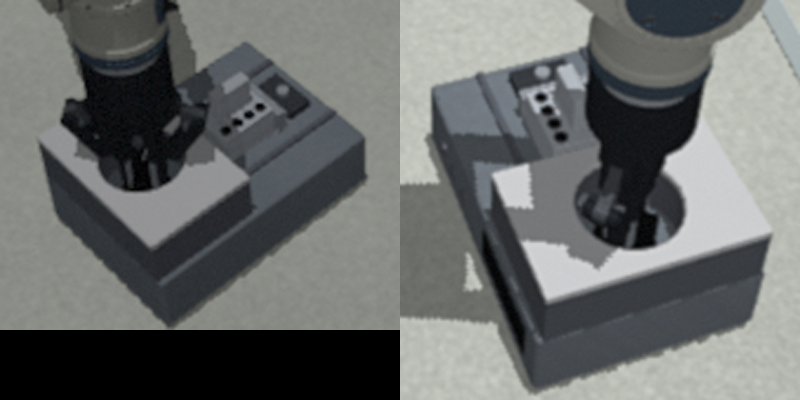

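```bash
cat >> h.py <<'E'
def turn(p,angs,q=True):
    for a in angs:
        m.goto(p,kq(a)); o=m.observe(); y=R.from_quat(o['ee_rot']).as_matrix()[:2,0]
        act=(np.pi+YAW-np.arctan2(y[1],y[0])+np.pi)%(2*np.pi)-np.pi
        print(round(a,3),round(act,4),round(o['time_s'],2),np.round(o['force'],2),np.round(o['moment'],3),np.round(o['joint_torque'],2)[5])
PK=[.5687,-.191,.0920]
E
python3 - <<'E'
from h import *
turn(PK,np.arange(.83,.931,.01))
E
```

```text
0.83 0.8297 23.43 [ 4.47 -1.17 -6.75] [-0.144 -0.506  0.204] 0.18
0.84 0.8401 23.68 [ 3.63 -0.95 -7.85] [-0.129 -0.709  0.148] 0.17
0.85 0.8502 23.93 [  4.67  -0.8  -10.92] [-0.216 -0.784  0.161] 0.17
0.86 0.8605 24.18 [  4.63  -0.74 -10.28] [-0.162 -0.778  0.161] 0.18
0.87 0.8706 24.43 [  4.96  -0.54 -11.67] [-0.183 -0.861  0.185] 0.17
0.88 0.8806 24.68 [  4.59   0.1  -10.69] [-0.171 -0.819  0.186] 0.18
0.89 0.8906 24.93 [  5.09  -0.16 -11.  ] [-0.197 -0.878  0.146] 0.18
0.9 0.9007 25.18 [  5.07  -1.18 -10.5 ] [-0.147 -0.841  0.12 ] 0.19
0.91 0.9106 25.43 [  6.37  -0.97 -10.55] [-0.214 -0.91   0.157] 0.2
0.92 0.9205 25.68 [  5.28  -0.22 -10.93] [-0.147 -0.949  0.199] 0.21
0.93 0.9305 25.93 [  4.21  -0.75 -10.63] [-0.177 -0.913  0.282] 0.22
```

Joint 6 torque stays at about 0.175 N m and starts to rise at about 0.885 rad, with the slope expected from the sprung stop. I'll continue to about 1.02.

```bash
python3 - <<'E'
from h import *
turn(PK,np.arange(.94,1.021,.01))
E
```

```text
0.94 0.9405 26.18 [ 5.69 -0.57 -9.4 ] [-0.181 -0.878  0.199] 0.23
0.95 0.9505 26.43 [  5.94  -0.29 -10.16] [-0.145 -0.946  0.219] 0.23
0.96 0.9604 26.68 [  6.14  -1.18 -11.04] [-0.155 -0.949  0.266] 0.24
0.97 0.9704 26.93 [  4.77  -0.69 -11.34] [-0.13  -0.998  0.256] 0.25
0.98 0.9804 27.18 [  6.24  -0.24 -10.14] [-0.135 -0.931  0.211] 0.26
0.99 0.9903 27.43 [  5.37  -0.13 -11.42] [-0.104 -0.914  0.235] 0.27
1.0 1.0004 27.68 [  5.    -0.24 -10.95] [-0.134 -0.947  0.232] 0.28
1.01 1.0104 27.93 [  4.37  -0.37 -10.49] [-0.074 -0.913  0.288] 0.28
1.02 1.0203 28.18 [  5.62  -0.07 -10.71] [-0.107 -0.962  0.242] 0.29
```

The torque rise of 0.115 N m is about 9.6 N, and the travel since contact gives 9.7 N. Releasing and withdrawing.

```bash
python3 - <<'E'
from h import *
m.grip(0.36); o=st('open'); p=list(np.array(o['position'])[:2])
m.move_l(list(W2)+[.15],v=.08); st('out'); m.move_l(list(W2+.05*uy)+[.30],v=.2)
o=st(); snap('wrist','end.png'); 
for n,z in dict(knob_grip=.108,jaw=.075,block=.075).items():
    for d in m.landmark_of('wrist',n)[:1]: print(n,d['confidence'],onz('wrist',d['xy'],z,o))
c=cv2.imread('pics/end.png')[80:330,200:560];cv2.imwrite('pics/endc.png',cv2.resize(c,None,fx=2.2,fy=2.2,interpolation=2))
E
```

```text
open 28.48 [ 0.5686 -0.191   0.0926] F [-0.32  1.58  0.6 ] M [-0.022  0.014  0.016] g 0.364 0.0
out 29.36 [ 0.5678 -0.192   0.1497] F [-0.25  0.19  0.08] M [-0.01   0.025 -0.009] g 0.364 0.0
 30.3 [ 0.5698 -0.1422  0.2987] F [ 0.16 -1.08 -0.26] M [ 0.019  0.    -0.009] g 0.359 0.0
knob_grip 0.76 [ 0.56517743 -0.18853498  0.108     ]
jaw 0.89 [ 0.56797667 -0.11225036  0.075     ]
block 0.9 [ 0.57232802 -0.08535483  0.075     ]
```

View pics/endc.png

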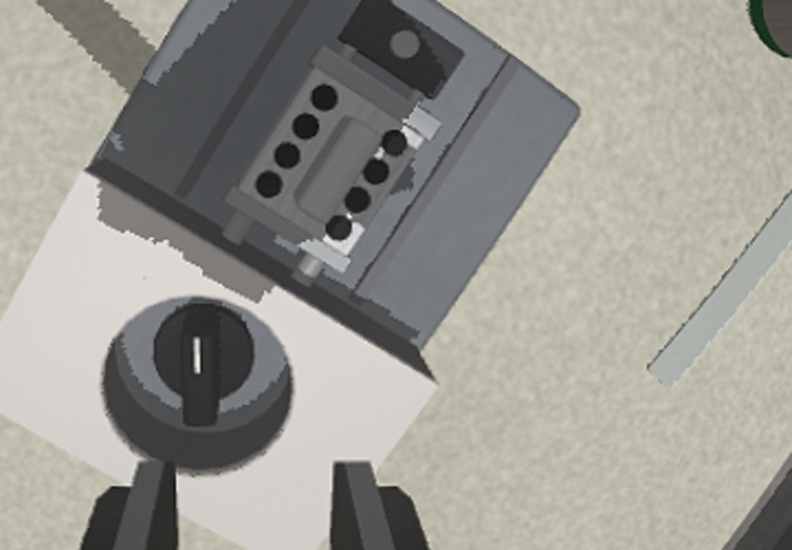

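The knob has turned about 1 rad. The block stands between jaw and stop, flush with both, and the gripper is clear. Handing in.

```bash
python3 -c "
from h import *
print(m.close_job())"
```

```text
the job is handed in; nothing more can be done
None
```

The block is in the bay, pushed against the stop and clamped at an estimated 10 N (from the torque rise and the knob travel). The arm is clear, and I handed the job in at about 30 s; no verdict came back.

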